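# Put the press punches away and shut the case

### The job

Put the press punches away: stand every punch that is on the bench upright on the floor of the blue case, however many there are, fitting them beside each other so that all go in. Then swing the case's lid fully shut, so that its tab drops behind the front rim, and leave everything else on the bench where it is.

Things in the scene. Friction and masses are not known exactly. Their poses are not given: they have to be found in the camera images.
- case: blue sheet-steel case, open on top, fixed. Origin: centre of its underside; x along its length, y towards the hinge side, z up. Outside 278 (x) x 164 (y) x 79 high; inside 270 x 156; walls and floor 4 thick. All six punches fit in two rows along x: long, small, short (60 wide) at the hinge side; broad, disc, square (76 wide) at the front; other arrangements are as good.
- lid (a joint): hinge of the case's lid, rad: 0 fully shut, flat on the rim; 1.57 upright; starts at 1.8 to 2.1, leaning outward over the hinge side. Friction hinge (0.45 N m): it stays where it is left and does not fall, 4 to 6 N near the free edge swings it. Lid plate 278 x 164 x 5, mass 0.35 kg.
- lid_hinge (a point): middle of the hinge line, at the top of the case's +y long wall (its position is fixed to the case: y = +82, z = 79 in the case's frame). The lid reaches from here 164 to its free edge, its underside in the hinge plane, towards the case's -y when shut.
- lid_edge (a point): middle of the lid's free edge, half-way through its thickness of 5
- lid_tab (a point): lower end of the steel tab, 120 wide, 4 thick, 24 deep, under the lid's free edge; when the lid is shut it hangs just behind (inside) the front (-y) rim of the case, its outer face 2 from the wall
- long_mid (a point): press punch: aluminium oblong base 110 (its x) x 60 (its y), 26 thick, with an upright square steel tang 24 x 24 x 38 tall in its middle (sides along its x and y) to grip it by; 64 tall in all, 0.25 to 0.7 kg. Point on its axis half-way up (32 over its underside), z up. Stands upright on the bench at the start; may be absent.
- short_mid (a point): press punch: aluminium oblong base 80 (its x) x 60 (its y), 26 thick, with an upright square steel tang 24 x 24 x 38 tall in its middle (sides along its x and y) to grip it by; 64 tall in all, 0.25 to 0.7 kg. Point on its axis half-way up (32 over its underside), z up. Stands upright on the bench at the start; may be absent.
- broad_mid (a point): press punch: aluminium oblong base 90 (its x) x 70 (its y), 26 thick, with an upright square steel tang 24 x 24 x 38 tall in its middle (sides along its x and y) to grip it by; 64 tall in all, 0.25 to 0.7 kg. Point on its axis half-way up (32 over its underside), z up. Stands upright on the bench at the start; may be absent.
- square_mid (a point): press punch: aluminium square base 76 x 76, 26 thick, with an upright square steel tang 24 x 24 x 38 tall in its middle (sides along its x and y) to grip it by; 64 tall in all, 0.25 to 0.7 kg. Point on its axis half-way up (32 over its underside), z up. Stands upright on the bench at the start; may be absent.
- disc_mid (a point): press punch: aluminium round base, diameter 76, 26 thick, with an upright square steel tang 24 x 24 x 38 tall in its middle (sides along its x and y) to grip it by; 64 tall in all, 0.25 to 0.7 kg. Point on its axis half-way up (32 over its underside), z up. Stands upright on the bench at the start; may be absent.
- small_mid (a point): press punch: aluminium round base, diameter 58, 26 thick, with an upright square steel tang 24 x 24 x 38 tall in its middle (sides along its x and y) to grip it by; 64 tall in all, 0.25 to 0.7 kg. Point on its axis half-way up (32 over its underside), z up. Stands upright on the bench at the start; may be absent.
- spray: bystander: small spray can, 56 diameter, 115 tall, beyond the punches
- jar: bystander: small jar with steel cap, 60 diameter, 75 tall, on the robot's side of the punches
- tape: bystander: roll of paper tape lying flat, 90 outside diameter, 25 high, beside the punches
- spanner: bystander: steel spanner, 180 long, lying at the right of the punches
- tin: bystander: yellow brass oblong tin 60 x 100 x 100 tall, beyond the case
- offcut: bystander: dark steel offcut plate 100 x 70 x 6, lying flat beyond the punches, next to the tape
- mallet: bystander: hammer lying at the left near the robot, 240 long

How it is judged:
On the way, in this order (a step that is already met when the one before it is completed fails the run):
1. every punch stands upright on the floor of the case, the lid still open (x of long_mid in the frame of case between -0.106 and 0.106 m and y of long_mid in the frame of case between -0.049 and 0.049 m and z of long_mid in the frame of case between 0.03 and 0.042 m and angle between each of long_mid, short_mid, broad_mid, square_mid, disc_mid, small_mid's own z axis and vertical below 0.1 rad and x of short_mid in the frame of case between -0.106 and 0.106 m and y of short_mid in the frame of case between -0.049 and 0.049 m and z of short_mid in the frame of case between 0.03 and 0.042 m and x of broad_mid in the frame of case between -0.101 and 0.101 m and y of broad_mid in the frame of case between -0.044 and 0.044 m and z of broad_mid in the frame of case between 0.03 and 0.042 m and x of square_mid in the frame of case between -0.098 and 0.098 m and y of square_mid in the frame of case between -0.041 and 0.041 m and z of square_mid in the frame of case between 0.03 and 0.042 m and x of disc_mid in the frame of case between -0.098 and 0.098 m and y of disc_mid in the frame of case between -0.041 and 0.041 m and z of disc_mid in the frame of case between 0.03 and 0.042 m and x of small_mid in the frame of case between -0.107 and 0.107 m and y of small_mid in the frame of case between -0.05 and 0.05 m and z of small_mid in the frame of case between 0.03 and 0.042 m and value of joint lid above 0.8 rad), for 0.2 s.
2. the lid is swung fully shut, its tab behind the front rim (value of joint lid below 0.04 rad), for 0.2 s.
At the end, for the whole second after the job is handed in: Every punch that is present stands inside the case, within 0.1 rad of upright and resting on its floor (not on another punch), and the lid is shut to within 0.04 rad (about 6 mm at its free edge) (x of long_mid in the frame of case between -0.106 and 0.106 m and y of long_mid in the frame of case between -0.049 and 0.049 m and z of long_mid in the frame of case between 0.03 and 0.042 m and angle between each of long_mid, short_mid, broad_mid, square_mid, disc_mid, small_mid's own z axis and vertical below 0.1 rad and x of short_mid in the frame of case between -0.106 and 0.106 m and y of short_mid in the frame of case between -0.049 and 0.049 m and z of short_mid in the frame of case between 0.03 and 0.042 m and x of broad_mid in the frame of case between -0.101 and 0.101 m and y of broad_mid in the frame of case between -0.044 and 0.044 m and z of broad_mid in the frame of case between 0.03 and 0.042 m and x of square_mid in the frame of case between -0.098 and 0.098 m and y of square_mid in the frame of case between -0.041 and 0.041 m and z of square_mid in the frame of case between 0.03 and 0.042 m and x of disc_mid in the frame of case between -0.098 and 0.098 m and y of disc_mid in the frame of case between -0.041 and 0.041 m and z of disc_mid in the frame of case between 0.03 and 0.042 m and x of small_mid in the frame of case between -0.107 and 0.107 m and y of small_mid in the frame of case between -0.05 and 0.05 m and z of small_mid in the frame of case between 0.03 and 0.042 m and value of joint lid below 0.04 rad); the robot touches nothing.
It fails at once if a bystander is moved more than 30 mm (distance of any of spray, jar, tape, spanner, tin, offcut, mallet from where it was at the start of the episode above 0.03 m).
Of long, short, broad, square, disc, small only 5 to 6 are there at a start; the rules pass over those that are not, and their reading is None.
At some moment in a run one of long, short, broad, square, disc, small may be knocked a few centimetres aside while the robot is not near it.
It also fails if it takes over 210 s, if anything falls off the work surface, if the arm or the gripper's body presses on something with over 40 N, if the wrist force passes 120 N, or if a joint passes its speed limit or range.

### The arm

A 6-joint arm with a two-finger parallel gripper is mounted at the origin on the work surface. World frame = base frame: x ahead of the robot, y to its left, z up, the work surface at z = 0. Lengths are in m, angles in rad, forces in N, time in s.
With the tool pointing down it reaches from about 0.3 to 0.95 m from the base axis. Payload 3.1 kg.
Tool frame: the origin (TCP) lies at the very end of the fingers, on their centre line; the grasp point (between the pads) lies 19 mm behind it; z points along the fingers, y is the line along which they close (so a half turn about z gives the same grasp; the last joint's range is limited). The gripper opens to 85 mm and grips with 20 to 120 N. Pads are 22 mm wide; open, the fingers measure 114 mm over their backs; the gripper's body (76 mm by 85 mm) begins 54 mm behind the grasp point. The pads swing forward as they close: fully open they stand 13 mm farther back than shut.
Start: joints at [-1.392, 0.308, 1.634, -0, 1.2, -0.07], TCP at [0.154, -0.606, 0.231] pointing down, gripper open.
Joint ranges: [-3.06, 3.06], [-0.79, 1.96], [0.05, 2.63], [-1.19, 4.34], [0.05, 2.64], [-2.94, 2.94]. Speed limits (rad/s): [2.79, 2.79, 3.14, 3.14, 3.14, 3.14].

### API

Orientations are given as a unit quaternion [x, y, z, w].
In Python, from rig import read_state, imaging, ticket gives the robot as it stands.
- The arm moves only by the tool apply_moves, never from a script. Its arguments are lists of equal length, an entry for each row: "travel": the shift along the tool's x, y, z in cm, a list of three; "rotation": the turn, a rotation vector about the tool's x, y, z in degrees, a list of three. A call has 1 to 20 rows; each row is the pose to reach, as a shift and turn from the pose commanded when the call began, along the tool's axes at that moment; what a row does not reach only later rows make up. A row lasts 1/8 s, in which the tool goes at most 62.5 mm and 10.7 degrees, less where a joint would pass 70% of its speed; a pose out of reach is approached as far as the arm can. A call with a gripper value outside its range is refused whole. "grip" is the opening, from 0 (shut) to 1 (fully open), set as the call begins (left out, the last holds). The fingers move at their own pace and stop on an object; "squeeze" is the grip in N (left out, the last holds). Time passes only in rows, so rows that repeat a pose let the fingers close. It gives the time, the measured TCP pose, the force, the opening and the grip force at its end, in the units of the state.
- read_state(): the state, without advancing time (a new reading comes with each control period).
- imaging.camera(name): name is "side" or "top" or "wrist"; returns the picture (480x640x3 uint8, blue, green, red); there is no depth.
- imaging.camera_model(name): a dict with "camera_matrix" (3x3 intrinsics, pixels), "T" (4x4, takes a point from camera to world coordinates). Camera axes: x right, y up, looking along -z (the intrinsics and any distortion apply to the point x, -y, -z); pixel columns grow to the right and rows downward; lengths in m; the calibration is good to about 2 mm. A picture is of the moment at which its call begins: read the wrist's pose just before it. camera_model takes no time and is no camera call; for the wrist camera it gives the pose at the moment of the call.
- ticket.finish_job(): hands the job in; it is judged then, once.
The state is a dict: "t": time; "q": joint angles; "qd": joint speeds; "joint_torque": joint torques, N m; "position": TCP position; "tcp_rot": TCP orientation; "contact_force": force on the tool from outside, world axes, zero at the start; "moment": the same for the moment, N m; "grip_width": finger opening in m; "grip_force": force on a finger pad.
Only numpy, scipy, OpenCV 4.12 (cv2) and the standard library are available. Lean on these libraries where they do the work, as an engineer would, in place of code of your own. Each camera call takes 0.05 s, during which the arm holds its last target. There are 200 camera calls.

## Working session

There is one attempt and no reset: what is moved stays moved. The work goes in short steps, Python scripts to look and compute and a tool call to move; the robot and the scene stay as the last step left them, time stands still between calls to the robot, and variables do not carry over. Pictures are saved under pics/ and viewed, at most 14 in all, crops included, and the job is handed in when it is done.

Besides the shell and the picture viewer there is one more tool, called after "Call:" as name(argument=value, ...) on one line, values as JSON. apply_moves: Moves the arm, as the interface text tells. Its arguments: {"type":"object","properties":{"travel":{"type":"array","items":{"type":"array","items":{"type":"number"}}},"rotation":{"type":"array","items":{"type":"array","items":{"type":"number"}}},"grip":{"type":"number"},"squeeze":{"type":"number"}},"required":["travel","rotation"]}

```bash
mkdir -p pics; ls; python3 - <<'E'
from rig import read_state, imaging
import cv2,json
s=read_state();print({k:s[k] for k in('t','position','tcp_rot','grip_width')})
for n in('top','side'):
    cv2.imwrite(f'pics/{n}0.png',imaging.camera(n)); m=imaging.camera_model(n);print(n,m)
E
```

```text
pics
{'t': 0.0, 'position': array([ 0.15371437, -0.60494521,  0.23003961]), 'tcp_rot': array([ 9.92270517e-01,  1.24088156e-01, -6.89961578e-05, -1.16036496e-03]), 'grip_width': 0.08532476219241462}
top {'camera_matrix': array([[548.91700175,   0.        , 315.37235721],
       [  0.        , 548.91700175, 246.79190389],
       [  0.        ,   0.        ,   1.        ]]), 'T': array([[-1.07764479e-03,  9.95794158e-01, -9.16124127e-02,
         4.06627157e-01],
       [-9.99868639e-01, -2.55455833e-03, -1.60055935e-02,
        -7.77873508e-02],
       [-1.61723057e-02,  9.15831300e-02,  9.95666102e-01,
         1.40405055e+00],
       [ 0.00000000e+00,  0.00000000e+00,  0.00000000e+00,
         1.00000000e+00]])}
side {'camera_matrix': array([[537.02285292,   0.        , 319.33054033],
       [  0.        , 537.02285292, 237.02622814],
       [  0.        ,   0.        ,   1.        ]]), 'T': array([[-9.18574277e-01,  2.56720083e-01, -3.00526365e-01,
         7.79578959e-02],
       [-3.95248029e-01, -5.97668632e-01,  6.97546559e-01,
         9.06600462e-01],
       [-5.40970678e-04,  7.59530780e-01,  6.50471138e-01,
         9.96643720e-01],
       [ 0.00000000e+00,  0.00000000e+00,  0.00000000e+00,
         1.00000000e+00]])}
```

View pics/top0.png

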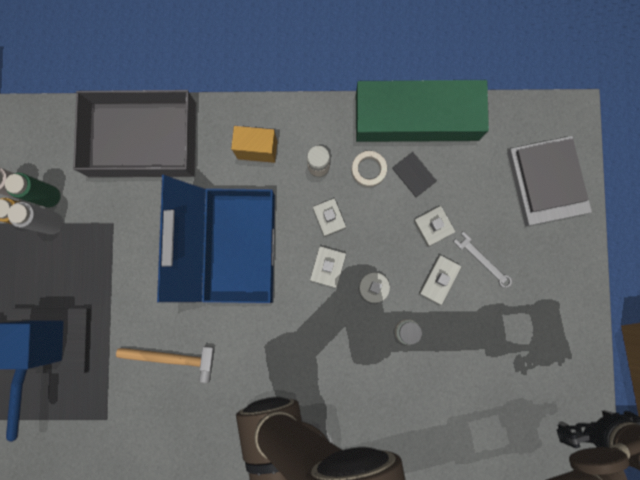

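View pics/side0.png

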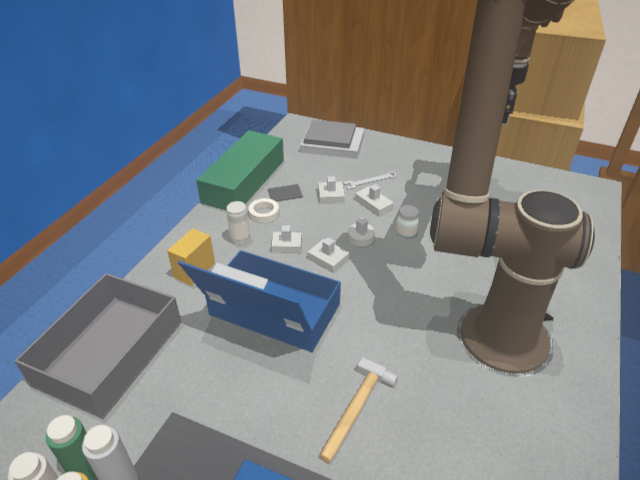

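Five punches are visible in the top view, at (329,217), (327,267), (375,288, round), (435,225) and (440,280). The case is at about (238,246), with its lid leaning left.

```bash
cat > h.py <<'E'
import numpy as np, cv2
from rig import read_state, imaging
from scipy.spatial.transform import Rotation as R
def ray(m,px):
    K=m['camera_matrix'];T=m['T'];px=np.atleast_2d(px).astype(float)
    d=np.c_[(px[:,0]-K[0,2])/K[0,0],-(px[:,1]-K[1,2])/K[1,1],-np.ones(len(px))]@T[:3,:3].T
    return T[:3,3],d
def toplane(m,px,z):
    o,d=ray(m,px);return o+d*((z-o[2])/d[:,2])[:,None]
def proj(m,p):
    T=m['T'];K=m['camera_matrix'];c=(np.atleast_2d(p)-T[:3,3])@T[:3,:3]
    return np.c_[K[0,0]*c[:,0]/-c[:,2]+K[0,2],K[1,1]*-c[:,1]/-c[:,2]+K[1,2]]
E
python3 - <<'E'
from h import *
im=cv2.imread('pics/top0.png');m=imaging.camera_model('top')
hsv=cv2.cvtColor(im,cv2.COLOR_BGR2HSV)
# local contrast: print samples
for p in [(329,205),(375,298),(360,230),(375,310),(435,215),(238,246),(205,246),(180,240),(272,246)]: print(p,im[p[1],p[0]],hsv[p[1],p[0]])
for c in [(329,217),(327,267),(375,288),(435,225),(440,280)]:
    x,y=c;w=34;sub=im[y-w:y+w,x-w:x+w]
    g=sub.astype(int)
    wb=g[...,2]-g[...,0]   # warm-white vs bluish-grey bench
    gray=cv2.cvtColor(sub,cv2.COLOR_BGR2GRAY)
    t,mk=cv2.threshold(gray,0,255,cv2.THRESH_OTSU)
    cs,_=cv2.findContours(mk,cv2.RETR_EXTERNAL,cv2.CHAIN_APPROX_NONE)
    k=min(cs,key=lambda k:-cv2.contourArea(k)).reshape(-1,2)+[x-w,y-w]
    P=toplane(m,k,.026)[:,:2].astype(np.float32)*1000
    (cx,cy),wh,a=cv2.minAreaRect(P);print(c,t,(round(cx),round(cy)),np.round(np.array(wh)+2.3,1),round(a,1),cv2.contourArea(P))
big=cv2.resize(im[180:320,150:480],None,fx=2.4,fy=2.4,interpolation=cv2.INTER_CUBIC);cv2.imwrite('pics/crop0.png',big)
E
```

```text
(329, 205) [177 186 186] [ 30  12 186]
(375, 298) [122 127 127] [ 30  10 127]
(360, 230) [117 119 117] [ 60   4 119]
(375, 310) [80 82 80] [60  6 82]
(435, 215) [157 165 165] [ 30  12 165]
(238, 246) [112  71  42] [108 159 112]
(205, 246) [90 58 36] [108 153  90]
(180, 240) [60 39 24] [107 153  60]
(272, 246) [83 77 73] [108  31  83]
(329, 217) 147.0 (610, -90) [80.6 60.5] 21.8 4254.60537362902
(327, 267) 143.0 (483, -86) [71.4 91.1] 73.8 5558.703456748219
(375, 288) 103.0 (444, -204) [170.6 144.6] 89.9 15274.226889754296
(435, 225) 144.0 (587, -357) [77.1 76.7] 27.7 5217.329602072015
(440, 280) 146.0 (450, -369) [ 60.8 110.6] 61.7 5969.499974213541
```

View pics/crop0.png

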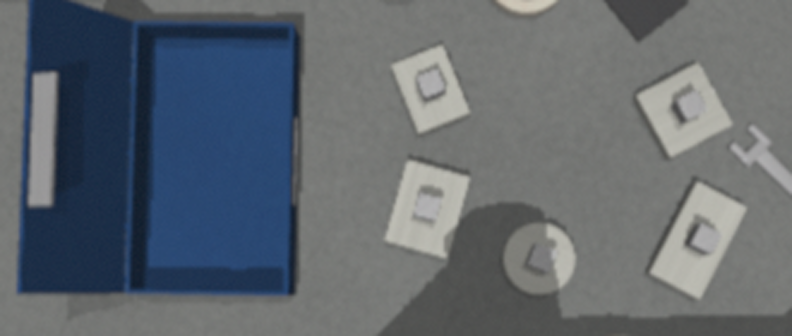

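```bash
cat >> h.py <<'E'
def cur():
    s=read_state();r=R.from_quat(s['tcp_rot']);return s,np.array(s['position']),r
def down(yaw): # tool x at world angle yaw (deg), pointing down
    c,sn=np.cos(np.radians(yaw)),np.sin(np.radians(yaw))
    return R.from_matrix(np.array([[c,sn,0],[sn,-c,0],[0,0,-1.]]))
def mv(*targets):
    s,p,r=cur();a=0
    print('t',round(s['t'],2),'at',p.round(4),'yaw',np.degrees(np.arctan2(*r.as_matrix()[[1,0],0])).round(1),'grip',round(s['grip_width'],4),'F',np.round(s['contact_force'],1))
    pp,pr=p,r
    for x,y,z,yaw in targets:
        q=np.array([x,y,z]);o=down(yaw)
        n=int(np.ceil(max(np.linalg.norm(q-pp)/.0625,np.degrees((pr.inv()*o).magnitude())/10.7)))
        print('travel',np.round(r.inv().apply(q-p)*100,1).tolist(),'rot',np.round((r.inv()*o).as_rotvec(degrees=True),1).tolist(),'rows',n)
        pp,pr=q,o
E
python3 - <<'E'
from h import *
im=cv2.imread('pics/top0.png');m=imaging.camera_model('top')
def cp(u,v):return (u+.5)/2.4-.5+150,(v+.5)/2.4-.5+180
print('rim corners',toplane(m,[cp(297,22),cp(293,294),cp(128,292),cp(135,22)],.079).round(4))
print('disc',toplane(m,[cp(539,258)],.026).round(4),'disc d',toplane(m,[cp(503,258),cp(576,258)],.026).round(4))
print('jar',toplane(m,[(408,332)],.075),'spray',toplane(m,[(318,154)],.115),'tape',toplane(m,[(369,168)],.02))
print('hammer',toplane(m,[(207,362)],.02))
s,p,r=cur();w=imaging.camera_model('wrist');print('cam in tool',r.inv().apply(w['T'][:3,3]-p).round(4),(r.inv().as_matrix()@w['T'][:3,:3]).round(3),w['camera_matrix'])
mv((.445,-.195,.30,45),(.445,-.205,.25,45))
E
```

```text
rim corners [[0.6714 0.0461 0.079 ]
 [0.395  0.0485 0.079 ]
 [0.3971 0.2145 0.079 ]
 [0.6721 0.2121 0.079 ]]
disc [[ 0.4316 -0.2029  0.026 ]] disc d [[ 0.4316 -0.1654  0.026 ]
 [ 0.4315 -0.2413  0.026 ]]
jar [[ 0.32374811 -0.27770949  0.075     ]] spray [[ 0.74845215 -0.06360181  0.115     ]] tape [[ 0.73635217 -0.19317705  0.02      ]]
hammer [[0.24632624 0.21490069 0.02      ]]
cam in tool [ 0.0769 -0.0004 -0.1433] [[ 0.     0.954  0.299]
 [ 1.    -0.001  0.001]
 [ 0.001  0.299 -0.954]] [[359.53753516   0.         318.25001372]
 [  0.         359.53753516 236.4716274 ]
 [  0.           0.           1.        ]]
t 0.1 at [ 0.1537 -0.605   0.2301] yaw 14.3 grip 0.0855 F [ 0.3 -0.1 -0.6]
travel [38.3, -32.6, -6.9] rot [-0.1, -0.0, -30.7] rows 9
travel [38.1, -31.6, -1.9] rot [-0.1, -0.0, -30.7] rows 1
```

The rim corners measure 276 x 166 (278 x 164 given), so the case centre is at about (0.534, 0.130) with yaw about -0.5°. The punches identify as short, broad, square, long and disc.

```bash
python3 -c "
from h import *
mv((.61,-.09,.16,22))"
```

```text
t 0.1 at [ 0.1537 -0.605   0.2301] yaw 14.3 grip 0.0855 F [ 0.3 -0.1 -0.6]
travel [56.9, -38.7, 7.1] rot [-0.1, -0.0, -7.7] rows 12
```

Call:
apply_moves(travel=[[56.9, -38.7, 7.1], [56.9, -38.7, 7.1], [56.9, -38.7, 7.1], [56.9, -38.7, 7.1], [56.9, -38.7, 7.1], [56.9, -38.7, 7.1], [56.9, -38.7, 7.1], [56.9, -38.7, 7.1], [56.9, -38.7, 7.1], [56.9, -38.7, 7.1], [56.9, -38.7, 7.1], [56.9, -38.7, 7.1], [56.9, -38.7, 7.1], [56.9, -38.7, 7.1], [56.9, -38.7, 7.1], [56.9, -38.7, 7.1]], rotation=[[-0.1, 0, -7.7], [-0.1, 0, -7.7], [-0.1, 0, -7.7], [-0.1, 0, -7.7], [-0.1, 0, -7.7], [-0.1, 0, -7.7], [-0.1, 0, -7.7], [-0.1, 0, -7.7], [-0.1, 0, -7.7], [-0.1, 0, -7.7], [-0.1, 0, -7.7], [-0.1, 0, -7.7], [-0.1, 0, -7.7], [-0.1, 0, -7.7], [-0.1, 0, -7.7], [-0.1, 0, -7.7]], grip=0.6)

```text
t: 2.1
position: [0.6097, -0.0916, 0.1606]
tcp_rot: [0.982, 0.19, 0.0, 0.001]
contact_force: [-0.1, -0.2, -0.8]
grip_width: 0.0511
grip_force: 0.0
```

```bash
python3 - <<'E'
from h import *
mv((.61,-.09,.16,22))
m=imaging.camera_model('wrist');im=imaging.camera('wrist');cv2.imwrite('pics/w1.png',im)
cv2.imwrite('pics/t1.png',imaging.camera('top'))
E
```

```text
t 2.1 at [ 0.6097 -0.0916  0.1606] yaw 21.9 grip 0.0511 F [-0.1 -0.2 -0.8]
travel [0.1, -0.1, 0.1] rot [0.1, -0.0, -0.1] rows 1
```

View pics/w1.png

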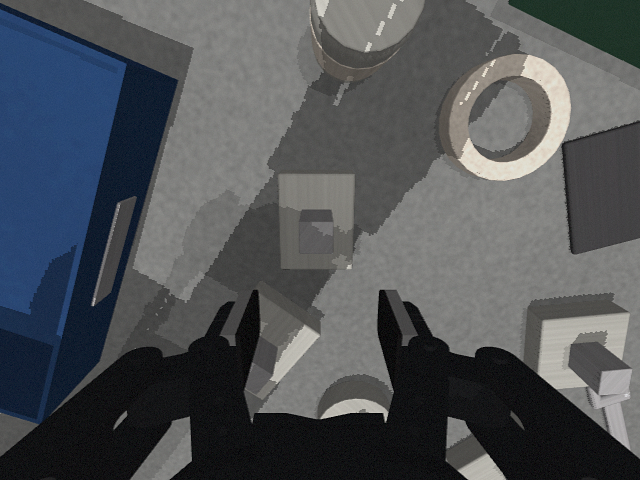

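The short punch is at the centre: base corners (279,174), (354,174), (352,269), (280,269); tang top (300,222) to (333,252). It sits in partial shadow.

```bash
cat >> h.py <<'E'
def rect(m,px,z):
    P=toplane(m,px,z)[:,:2]*1000;(cx,cy),(w,h),a=cv2.minAreaRect(P.astype(np.float32))
    if w<h: w,h,a=h,w,a-90
    print('rect z',z,'centre',round(cx,1),round(cy,1),'size',round(w,1),round(h,1),'long axis',round(a,1));return cx/1000,cy/1000,a
E
python3 - <<'E'
from h import *
m=imaging.camera_model('wrist')
rect(m,[(279,174),(354.5,174),(352,269.5),(280,269.5)],.026)
rect(m,[(300,222),(333,222),(333,253),(300,253)],.064)
c=.610,-.090
im=cv2.imread('pics/t1.png');print(im.shape)
mv((.61,-.0895,.16,22),(.61,-.0895,.031,22))
E
```

```text
rect z 0.026 centre 609.6 -89.0 size 79.1 60.0 long axis 21.9
rect z 0.064 centre 610.1 -89.4 size 23.4 22.8 long axis -68.1
(480, 640, 3)
t 2.2 at [ 0.6099 -0.0912  0.1605] yaw 21.9 grip 0.0513 F [-0.5  0.1  0.5]
travel [0.1, -0.2, 0.1] rot [0.1, -0.0, -0.1] rows 1
travel [0.1, -0.2, 13.0] rot [0.1, -0.0, -0.1] rows 3
```

Call:
apply_moves(travel=[[0.1, -0.2, 6.0], [0.1, -0.2, 11.0], [0.1, -0.2, 12.8], [0.1, -0.2, 12.8], [0.1, -0.2, 12.8]], rotation=[[0, 0, 0], [0, 0, 0], [0, 0, 0], [0, 0, 0], [0, 0, 0]])

```text
t: 2.82
position: [0.6125, -0.0891, 0.0346]
tcp_rot: [0.982, 0.19, 0.002, 0.002]
contact_force: [-0.6, -0.9, -0.3]
grip_width: 0.0512
grip_force: 0.0
```

```bash
python3 -c "
from h import *
mv((.61,-.0895,.165,22),(.599,.167,.165,-.5))"
```

```text
t 2.83 at [ 0.6125 -0.0891  0.0346] yaw 22.0 grip 0.0512 F [-0.6 -0.9 -0.3]
travel [-0.2, -0.0, -13.0] rot [0.2, -0.2, -0.0] rows 3
travel [8.4, -24.2, -13.1] rot [0.2, -0.2, 22.5] rows 5
```

Call:
apply_moves(travel=[[0, 0, 0], [0, 0, 0], [0, 0, 0], [0, 0, 0], [0, 0, -3], [0, 0, -6], [0, 0, -9], [0, 0, -12], [0, 0, -13], [0, 0, -13]], rotation=[[0, 0, 0], [0, 0, 0], [0, 0, 0], [0, 0, 0], [0, 0, 0], [0, 0, 0], [0, 0, 0], [0, 0, 0], [0, 0, 0], [0, 0, 0]], grip=0.0, squeeze=60)

```text
t: 4.08
position: [0.6098, -0.0882, 0.1618]
tcp_rot: [0.982, 0.19, -0.0, 0.001]
contact_force: [0.6, 0.7, -5.8]
grip_width: 0.0233
grip_force: 60.5
```

```bash
python3 -c "
from h import *
mv((.599,.167,.165,-.5))"
```

```text
t 4.08 at [ 0.6098 -0.0882  0.1618] yaw 22.0 grip 0.0233 F [ 0.6  0.7 -5.8]
travel [8.5, -24.1, -0.4] rot [0.1, 0.0, 22.5] rows 5
```

Call:
apply_moves(travel=[[8.5, -24.1, -0.4], [8.5, -24.1, -0.4], [8.5, -24.1, -0.4], [8.5, -24.1, -0.4], [8.5, -24.1, -0.4], [8.5, -24.1, -0.4], [8.5, -24.1, -0.4], [8.5, -24.1, -0.4], [8.5, -24.1, -0.4]], rotation=[[0, 0, 10], [0, 0, 20], [0, 0, 22.5], [0, 0, 22.5], [0, 0, 22.5], [0, 0, 22.5], [0, 0, 22.5], [0, 0, 22.5], [0, 0, 22.5]])

```text
t: 5.2
position: [0.5992, 0.1658, 0.1658]
tcp_rot: [1.0, -0.006, 0.0, 0.001]
contact_force: [1.0, -0.9, -5.3]
grip_width: 0.0233
grip_force: 61.6
```

```bash
python3 - <<'E'
from h import *
mv((.599,.167,.165,-.5),(.599,.167,.039,-.5))
a=imaging.camera('wrist');b=imaging.camera('top')
cv2.imwrite('pics/w2.png',np.hstack([cv2.resize(a,(400,300)),cv2.resize(b[150:330,130:370],(400,300))]));cv2.imwrite('pics/w2f.png',a)
E
```

```text
t 5.2 at [0.5992 0.1658 0.1658] yaw -0.7 grip 0.0233 F [ 1.  -0.9 -5.3]
travel [-0.0, -0.1, 0.1] rot [0.1, -0.0, -0.2] rows 1
travel [-0.0, -0.1, 12.7] rot [0.1, -0.0, -0.2] rows 3
```

View pics/w2.png

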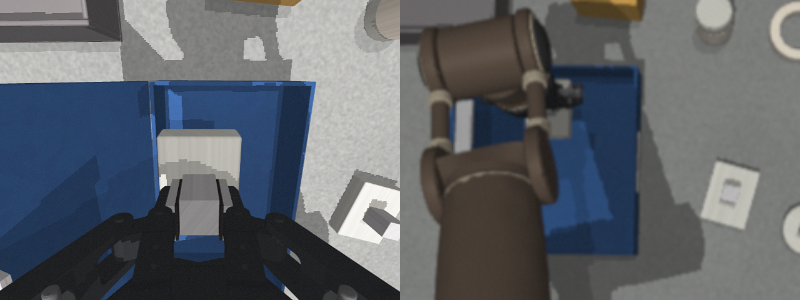

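The short punch hangs over the hinge side. The far rim corners are at full-picture pixels of about (240,131) and (504,131).

```bash
python3 - <<'E'
from h import *
m=imaging.camera_model('wrist');im=cv2.imread('pics/w2f.png')
print(toplane(m,[(240,131),(504,131)],.079).round(4))
for x,y in [(.6727,.2115),(.6713,.0475)]: print(proj(m,[x,y,.079]).round())
mv((.599,.167,.165,-.5),(.599,.167,.039,-.5))
E
```

```text
[[0.6722 0.2141 0.079 ]
 [0.6705 0.0518 0.079 ]]
[[244. 130.]]
[[511. 130.]]
t 5.3 at [0.5992 0.1662 0.166 ] yaw -0.6 grip 0.0228 F [-0.2  0.9 -5.7]
travel [-0.0, -0.1, 0.1] rot [0.1, -0.0, -0.1] rows 1
travel [-0.0, -0.1, 12.7] rot [0.1, -0.0, -0.1] rows 3
```

Call:
apply_moves(travel=[[0, -0.1, 5], [0, -0.1, 9], [0, -0.1, 11], [0, -0.1, 12], [0, -0.1, 12.5], [0, -0.1, 12.7], [0, -0.1, 12.8], [0, -0.1, 12.8], [0, -0.1, 12.8]], rotation=[[0, 0, 0], [0, 0, 0], [0, 0, 0], [0, 0, 0], [0, 0, 0], [0, 0, 0], [0, 0, 0], [0, 0, 0], [0, 0, 0]])

```text
t: 6.42
position: [0.5995, 0.1679, 0.0386]
tcp_rot: [1.0, -0.005, 0.001, 0.001]
contact_force: [0.3, 0.5, -4.4]
grip_width: 0.0228
grip_force: 61.8
```

Call:
apply_moves(travel=[[0, 0, 0.1], [0, 0, 0.1], [0, 0, 0.1], [0, 0, -4], [0, 0, -9], [0, 0, -13], [0, 0, -16], [0, 0, -16]], rotation=[[0, 0, 0], [0, 0, 0], [0, 0, 0], [0, 0, 0], [0, 0, 0], [0, 0, 0], [0, 0, 0], [0, 0, 0]], grip=0.6)

```text
t: 7.42
position: [0.6024, 0.1687, 0.203]
tcp_rot: [1.0, -0.005, 0.005, -0.0]
contact_force: [1.3, 0.5, -0.9]
grip_width: 0.0511
grip_force: 0.0
```

```bash
python3 - <<'E'
from h import *
cv2.imwrite('pics/w3.png',imaging.camera('wrist'))
mv((.483,-.086,.16,-16))
E
```

```text
t 7.47 at [0.6006 0.1684 0.2004] yaw -0.5 grip 0.0513 F [ 0.3 -0.3 -0.6]
travel [-11.5, 25.5, 4.0] rot [-0.0, -0.3, 15.5] rows 5
```

Call:
apply_moves(travel=[[-11.5, 25.5, 4], [-11.5, 25.5, 4], [-11.5, 25.5, 4], [-11.5, 25.5, 4], [-11.5, 25.5, 4], [-11.5, 25.5, 4], [-11.5, 25.5, 4], [-11.5, 25.5, 4], [-11.5, 25.5, 4]], rotation=[[0, 0, 10], [0, 0, 15.5], [0, 0, 15.5], [0, 0, 15.5], [0, 0, 15.5], [0, 0, 15.5], [0, 0, 15.5], [0, 0, 15.5], [0, 0, 15.5]])

```text
t: 8.6
position: [0.4821, -0.085, 0.1583]
tcp_rot: [0.99, -0.139, 0.001, 0.001]
contact_force: [-0.4, 0.2, 0.7]
grip_width: 0.0515
grip_force: 0.0
```

```bash
cat >> h.py <<'E'
def seg(im,m,guess,z=.026,half=75,thr=.022):
    g=cv2.GaussianBlur(im.astype(np.float32),(0,0),2)
    w=(g[...,2]-g[...,0])/(g.max(2)+1);u,v=proj(m,[*guess,z])[0].astype(int)
    mk=(w>thr).astype(np.uint8)*255
    mk=cv2.morphologyEx(mk,cv2.MORPH_CLOSE,np.ones((9,9)));mk=cv2.morphologyEx(mk,cv2.MORPH_OPEN,np.ones((7,7)))
    cs,_=cv2.findContours(mk,cv2.RETR_EXTERNAL,cv2.CHAIN_APPROX_NONE)
    k=max(cs,key=lambda k:cv2.pointPolygonTest(k,(float(u),float(v)),True));k=k.reshape(-1,2)
    print('seg',k.min(0),k.max(0),(u,v));return k,w
E
python3 - <<'E'
from h import *
mv((.483,-.086,.16,-16))
m=imaging.camera_model('wrist');im=imaging.camera('wrist');cv2.imwrite('pics/w4.png',im)
k,w=seg(im,m,(.483,-.086));rect(m,k,.026)
v=im.copy();cv2.drawContours(v,[k.reshape(-1,1,2)],-1,(0,0,255),1)
a=cv2.imread('pics/w3.png')
cv2.imwrite('pics/v4.png',np.hstack([cv2.resize(v,(400,300)),cv2.resize(a,(400,300))]))
E
```

```text
t 8.6 at [ 0.4821 -0.085   0.1583] yaw -15.9 grip 0.0515 F [-0.4  0.2  0.7]
travel [0.1, 0.1, -0.2] rot [0.1, -0.1, 0.1] rows 1
seg [272 162] [366 278] (np.int64(319), np.int64(223))
rect z 0.026 centre 483.6 -85.2 size 95.1 73.6 long axis -15.9
```

View pics/v4.png

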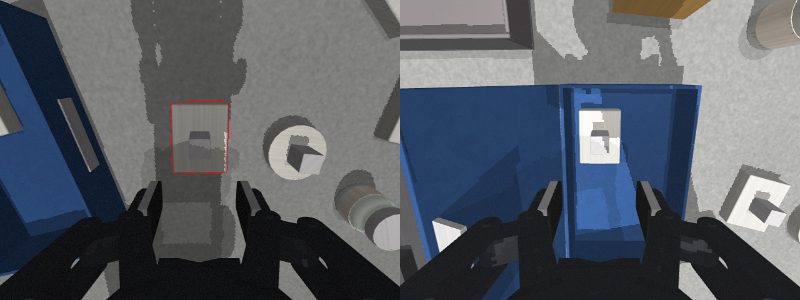

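Broad is segmented cleanly and agrees with the top view, and short stands well at the hinge side of the case.

Call:
apply_moves(travel=[[0.1, 0.1, 6], [0.1, 0.1, 11], [0.1, 0.1, 12.6], [0.1, 0.1, 12.6], [0.1, 0.1, 12.6], [0.1, 0.1, 12.6]], rotation=[[0, 0, 0], [0, 0, 0], [0, 0, 0], [0, 0, 0], [0, 0, 0], [0, 0, 0]])

```text
t: 9.4
position: [0.4843, -0.0879, 0.0341]
tcp_rot: [0.99, -0.14, 0.002, 0.001]
contact_force: [-0.6, -0.7, 0.2]
grip_width: 0.0514
grip_force: 0.0
```

Call:
apply_moves(travel=[[0, 0, 0], [0, 0, 0], [0, 0, 0], [0, 0, 0], [0, 0, -3], [0, 0, -6], [0, 0, -9], [0, 0, -12], [0, 0, -13], [0, 0, -13]], rotation=[[0, 0, 0], [0, 0, 0], [0, 0, 0], [0, 0, 0], [0, 0, 0], [0, 0, 0], [0, 0, 0], [0, 0, 0], [0, 0, 0], [0, 0, 0]], grip=0.0, squeeze=60)

```text
t: 10.65
position: [0.4819, -0.0871, 0.1618]
tcp_rot: [0.99, -0.14, 0.0, 0.001]
contact_force: [-0.0, -1.1, -4.4]
grip_width: 0.023
grip_force: 60.1
```

```bash
python3 -c "
from h import *
mv((.4507,.0947,.165,-.5))"
```

```text
t 10.65 at [ 0.4819 -0.0871  0.1618] yaw -16.0 grip 0.023 F [-0.  -1.1 -4.4]
travel [-8.0, -16.6, -0.3] rot [0.1, -0.0, -15.5] rows 3
```

Call:
apply_moves(travel=[[-8, -16.6, -0.3], [-8, -16.6, -0.3], [-8, -16.6, -0.3], [-8, -16.6, -0.3], [-8, -16.6, -0.3], [-8, -16.6, -0.3], [-8, -16.6, -0.3]], rotation=[[0, 0, -8], [0, 0, -15.5], [0, 0, -15.5], [0, 0, -15.5], [0, 0, -15.5], [0, 0, -15.5], [0, 0, -15.5]])

```text
t: 11.52
position: [0.4514, 0.0932, 0.1646]
tcp_rot: [1.0, -0.006, -0.0, 0.001]
contact_force: [-0.4, 0.0, -3.7]
grip_width: 0.0232
grip_force: 61.4
```

```bash
python3 -c "
from h import *
mv((.4507,.0947,.165,-.5),(.4507,.0947,.0385,-.5))"
```

```text
t 11.53 at [0.4514 0.0932 0.1646] yaw -0.7 grip 0.0232 F [-0.4  0.  -3.7]
travel [-0.1, -0.1, -0.0] rot [0.1, 0.0, -0.2] rows 1
travel [-0.1, -0.2, 12.6] rot [0.1, 0.0, -0.2] rows 3
```

Call:
apply_moves(travel=[[-0.1, -0.1, 0], [-0.1, -0.1, 5], [-0.1, -0.1, 9], [-0.1, -0.1, 11], [-0.1, -0.1, 12], [-0.1, -0.1, 12.4], [-0.1, -0.1, 12.7], [-0.1, -0.1, 12.7], [-0.1, -0.1, 12.7]], rotation=[[0, 0, 0], [0, 0, 0], [0, 0, 0], [0, 0, 0], [0, 0, 0], [0, 0, 0], [0, 0, 0], [0, 0, 0], [0, 0, 0]])

```text
t: 12.65
position: [0.4509, 0.0954, 0.0385]
tcp_rot: [1.0, -0.005, 0.001, 0.001]
contact_force: [0.2, -0.4, -3.4]
grip_width: 0.0231
grip_force: 61.2
```

Call:
apply_moves(travel=[[0, 0, 0], [0, 0, 0], [0, 0, 0], [0, 0, -4], [0, 0, -9], [0, 0, -12], [0, 0, -13], [0, 0, -13]], rotation=[[0, 0, 0], [0, 0, 0], [0, 0, 0], [0, 0, 0], [0, 0, 0], [0, 0, 0], [0, 0, 0], [0, 0, 0]], grip=0.6)

```text
t: 13.65
position: [0.4506, 0.0955, 0.1683]
tcp_rot: [1.0, -0.005, 0.001, 0.001]
contact_force: [-0.9, 1.1, 0.1]
grip_width: 0.0514
grip_force: 0.0
```

```bash
python3 - <<'E'
from h import *
m=imaging.camera_model('wrist');im=imaging.camera('wrist');cv2.imwrite('pics/w5.png',im)
for g in [(.5993,.167),(.4507,.0947)]:
    k,w=seg(im,m,g,z=.03);rect(m,k,.03)
mv((.4316,-.203,.16,0))
E
```

```text
seg [174   0] [258  82] (np.int64(213), np.int64(15))
rect z 0.03 centre 582.9 166.8 size 58.1 51.6 long axis 89.5
seg [278 168] [360 271] (np.int64(319), np.int64(223))
rect z 0.03 centre 451.8 95.9 size 86.4 65.8 long axis -0.7
t 13.7 at [0.4497 0.0954 0.1672] yaw -0.5 grip 0.0514 F [ 0.7 -0.1 -0.8]
travel [-1.5, 29.9, 0.8] rot [0.1, 0.0, -0.5] rows 5
```

Call:
apply_moves(travel=[[-1.5, 29.9, 0.8], [-1.5, 29.9, 0.8], [-1.5, 29.9, 0.8], [-1.5, 29.9, 0.8], [-1.5, 29.9, 0.8], [-1.5, 29.9, 0.8], [-1.5, 29.9, 0.8], [-1.5, 29.9, 0.8]], rotation=[[0, 0, 0], [0, 0, 0], [0, 0, 0], [0, 0, 0], [0, 0, 0], [0, 0, 0], [0, 0, 0], [0, 0, 0]])

```text
t: 14.7
position: [0.4319, -0.2018, 0.1594]
tcp_rot: [1.0, -0.004, -0.001, 0.0]
contact_force: [0.6, -0.2, -0.8]
grip_width: 0.0512
grip_force: 0.0
```

```bash
python3 - <<'E'
from h import *
m=imaging.camera_model('wrist');im=imaging.camera('wrist');cv2.imwrite('pics/w6.png',im)
k,w=seg(im,m,(.4316,-.203));rect(m,k,.026);print(cv2.minEnclosingCircle(toplane(m,k,.026)[:,:2].astype(np.float32)*1000))
v=im.copy();cv2.drawContours(v,[k.reshape(-1,1,2)],-1,(0,0,255),1);x0=k[:,0].min()-30;y0=k[:,1].min()-30
print(x0,y0);c=v[y0:y0+160,x0:x0+160];cv2.imwrite('pics/v6.png',cv2.resize(c,(560,560),interpolation=cv2.INTER_CUBIC))
mv()
E
```

```text
seg [271 173] [368 271] (np.int64(320), np.int64(224))
rect z 0.026 centre 431.8 -201.7 size 80.4 78.3 long axis 24.5
((432.0929260253906, -201.9508514404297), 40.879783630371094)
241 143
t 14.75 at [ 0.4321 -0.2018  0.1597] yaw -0.4 grip 0.0512 F [-0.2  0.4 -0.3]
```

View pics/v6.png

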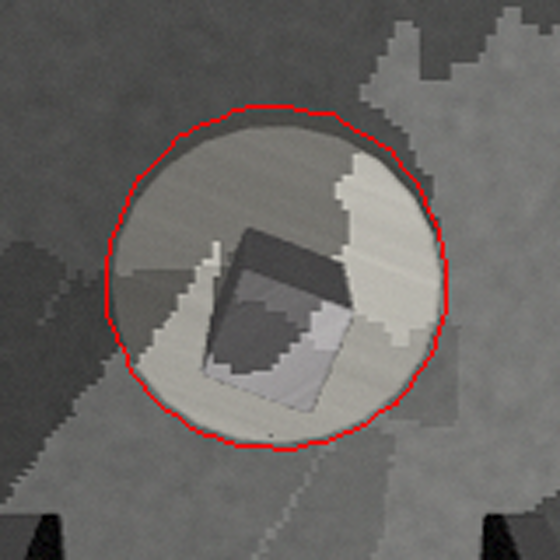

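The disc's tang-top corners are at crop pixels (247,268), (352,306), (310,411), (204,370).

```bash
python3 - <<'E'
from h import *
m=imaging.camera_model('wrist')
px=np.array([(247,268),(352,306),(310,411),(204,370)])/3.5+[241,143]
x,y,a=rect(m,px,.064)
mv((.432,-.202,.16,(a+45)%90-45),(.432,-.202,.032,(a+45)%90-45))
E
```

```text
rect z 0.064 centre 431.3 -203.1 size 23.7 23.2 long axis -22.8
t 14.75 at [ 0.4321 -0.2018  0.1597] yaw -0.4 grip 0.0512 F [-0.2  0.4 -0.3]
travel [-0.0, 0.0, -0.0] rot [0.0, 0.0, 22.4] rows 3
travel [-0.0, 0.0, 12.8] rot [0.0, 0.0, 22.4] rows 3
```

Call:
apply_moves(travel=[[0, 0.1, 0], [0, 0.1, 0], [0, 0.1, 3], [0, 0.1, 8], [0, 0.1, 12], [0, 0.1, 12.7], [0, 0.1, 12.7], [0, 0.1, 12.7]], rotation=[[0, 0, 10], [0, 0, 20], [0, 0, 22.4], [0, 0, 22.4], [0, 0, 22.4], [0, 0, 22.4], [0, 0, 22.4], [0, 0, 22.4]])

```text
t: 15.75
position: [0.4342, -0.2052, 0.0352]
tcp_rot: [0.98, -0.199, 0.002, 0.001]
contact_force: [-0.8, -0.3, 0.7]
grip_width: 0.0512
grip_force: 0.0
```

Call:
apply_moves(travel=[[0, 0, 0], [0, 0, 0], [0, 0, 0], [0, 0, 0], [0, 0, -3], [0, 0, -6], [0, 0, -9], [0, 0, -12], [0, 0, -13], [0, 0, -13]], rotation=[[0, 0, 0], [0, 0, 0], [0, 0, 0], [0, 0, 0], [0, 0, 0], [0, 0, 0], [0, 0, 0], [0, 0, 0], [0, 0, 0], [0, 0, 0]], grip=0.0, squeeze=60)

```text
t: 17.0
position: [0.4323, -0.2044, 0.1633]
tcp_rot: [0.98, -0.199, 0.001, 0.001]
contact_force: [-0.5, 0.2, -4.1]
grip_width: 0.0229
grip_force: 59.9
```

```bash
python3 -c "
from h import *
mv((.541,.094,.165,-.5))"
```

```text
t 17.0 at [ 0.4323 -0.2044  0.1633] yaw -23.0 grip 0.0229 F [-0.5  0.2 -4.1]
travel [-1.6, -31.7, -0.2] rot [0.1, -0.1, -22.5] rows 6
```

Call:
apply_moves(travel=[[-1.6, -31.7, -0.2], [-1.6, -31.7, -0.2], [-1.6, -31.7, -0.2], [-1.6, -31.7, -0.2], [-1.6, -31.7, -0.2], [-1.6, -31.7, -0.2], [-1.6, -31.7, -0.2], [-1.6, -31.7, -0.2], [-1.6, -31.7, -0.2]], rotation=[[0, 0, -8], [0, 0, -16], [0, 0, -22.5], [0, 0, -22.5], [0, 0, -22.5], [0, 0, -22.5], [0, 0, -22.5], [0, 0, -22.5], [0, 0, -22.5]])

```text
t: 18.12
position: [0.5407, 0.0923, 0.1645]
tcp_rot: [1.0, -0.005, -0.0, 0.001]
contact_force: [0.2, -0.0, -3.7]
grip_width: 0.0233
grip_force: 60.7
```

```bash
python3 -c "
from h import *
mv((.542,.094,.0395,-.5))"
```

```text
t 18.12 at [0.5407 0.0923 0.1645] yaw -0.6 grip 0.0233 F [ 0.2 -0.  -3.7]
travel [0.1, -0.2, 12.5] rot [0.1, 0.0, -0.1] rows 3
```

Call:
apply_moves(travel=[[0.1, -0.1, 0], [0.1, -0.1, 5], [0.1, -0.1, 9], [0.1, -0.1, 11], [0.1, -0.1, 12], [0.1, -0.1, 12.4], [0.1, -0.1, 12.6], [0.1, -0.1, 12.6], [0.1, -0.1, 12.6]], rotation=[[0, 0, 0], [0, 0, 0], [0, 0, 0], [0, 0, 0], [0, 0, 0], [0, 0, 0], [0, 0, 0], [0, 0, 0], [0, 0, 0]])

```text
t: 19.25
position: [0.543, 0.0947, 0.0397]
tcp_rot: [1.0, -0.004, 0.001, 0.001]
contact_force: [-0.1, 0.4, -4.1]
grip_width: 0.0231
grip_force: 60.7
```

Call:
apply_moves(travel=[[0, 0, 0], [0, 0, 0], [0, 0, 0], [0, 0, -4], [0, 0, -9], [0, 0, -12], [0, 0, -13], [0, 0, -13]], rotation=[[0, 0, 0], [0, 0, 0], [0, 0, 0], [0, 0, 0], [0, 0, 0], [0, 0, 0], [0, 0, 0], [0, 0, 0]], grip=0.6)

```text
t: 20.25
position: [0.5423, 0.0945, 0.169]
tcp_rot: [1.0, -0.004, 0.001, 0.001]
contact_force: [0.2, 0.8, 0.1]
grip_width: 0.0513
grip_force: 0.0
```

```bash
python3 - <<'E'
from h import *
m=imaging.camera_model('wrist');im=imaging.camera('wrist');cv2.imwrite('pics/w7.png',im)
for g in [(.5993,.167),(.542,.094)]:
    k,w=seg(im,m,g,z=.03);rect(m,k,.03)
mv((.45,-.369,.16,-28))
E
```

```text
seg [182 103] [263 201] (np.int64(223), np.int64(151))
rect z 0.03 centre 597.5 166.8 size 73.4 58.3 long axis -0.4
seg [275 180] [361 363] (np.int64(319), np.int64(223))
rect z 0.03 centre 492.8 94.7 size 168.7 70.4 long axis 0.7
t 20.3 at [0.5414 0.0945 0.1679] yaw -0.4 grip 0.051 F [ 0.2 -0.2 -0. ]
travel [-8.8, 46.4, 0.9] rot [0.1, 0.0, 27.6] rows 8
```

Call:
apply_moves(travel=[[-8.8, 46.4, 0.9], [-8.8, 46.4, 0.9], [-8.8, 46.4, 0.9], [-8.8, 46.4, 0.9], [-8.8, 46.4, 0.9], [-8.8, 46.4, 0.9], [-8.8, 46.4, 0.9], [-8.8, 46.4, 0.9], [-8.8, 46.4, 0.9], [-8.8, 46.4, 0.9], [-8.8, 46.4, 0.9], [-8.8, 46.4, 0.9]], rotation=[[0, 0, 10], [0, 0, 20], [0, 0, 27.6], [0, 0, 27.6], [0, 0, 27.6], [0, 0, 27.6], [0, 0, 27.6], [0, 0, 27.6], [0, 0, 27.6], [0, 0, 27.6], [0, 0, 27.6], [0, 0, 27.6]])

```text
t: 21.8
position: [0.451, -0.3672, 0.1605]
tcp_rot: [0.97, -0.241, 0.0, 0.001]
contact_force: [-0.6, -0.1, 0.1]
grip_width: 0.0512
grip_force: 0.0
```

```bash
python3 - <<'E'
from h import *
m=imaging.camera_model('wrist');im=imaging.camera('wrist');cv2.imwrite('pics/w8.png',im)
k,w=seg(im,m,(.45,-.369));x,y,a=rect(m,k,.026)
mv((x,y,.033,a))
E
```

```text
seg [280 150] [362 290] (np.int64(321), np.int64(223))
rect z 0.026 centre 449.9 -368.6 size 115.9 64.3 long axis -28.1
t 21.85 at [ 0.451  -0.3675  0.1607] yaw -28.0 grip 0.0509 F [ 0.3  0.4 -0.4]
travel [-0.1, 0.1, 12.8] rot [0.1, -0.1, 0.2] rows 3
```

Call:
apply_moves(travel=[[-0.1, 0.1, 3], [-0.1, 0.1, 8], [-0.1, 0.1, 12], [-0.1, 0.1, 12.8], [-0.1, 0.1, 12.8], [-0.1, 0.1, 12.8]], rotation=[[0, 0, 0], [0, 0, 0], [0, 0, 0], [0, 0, 0], [0, 0, 0], [0, 0, 0]])

```text
t: 22.6
position: [0.451, -0.3705, 0.0348]
tcp_rot: [0.97, -0.242, 0.002, 0.002]
contact_force: [0.6, 0.4, 0.8]
grip_width: 0.0513
grip_force: 0.0
```

Call:
apply_moves(travel=[[0, 0, 0], [0, 0, 0], [0, 0, 0], [0, 0, 0], [0, 0, -3], [0, 0, -6], [0, 0, -9], [0, 0, -12], [0, 0, -13], [0, 0, -13]], rotation=[[0, 0, 0], [0, 0, 0], [0, 0, 0], [0, 0, 0], [0, 0, 0], [0, 0, 0], [0, 0, 0], [0, 0, 0], [0, 0, 0], [0, 0, 0]], grip=0.0, squeeze=60)

```text
t: 23.85
position: [0.449, -0.3688, 0.1623]
tcp_rot: [0.97, -0.242, 0.0, 0.001]
contact_force: [-0.1, 1.5, -4.4]
grip_width: 0.0232
grip_force: 60.1
```

```bash
python3 -c "
from h import *
mv((.475,.1685,.165,-.5))"
```

```text
t 23.85 at [ 0.449  -0.3688  0.1623] yaw -28.0 grip 0.0232 F [-0.1  1.5 -4.4]
travel [-23.0, -48.6, -0.4] rot [0.1, -0.0, -27.5] rows 9
```

Call:
apply_moves(travel=[[-23, -48.6, -0.4], [-23, -48.6, -0.4], [-23, -48.6, -0.4], [-23, -48.6, -0.4], [-23, -48.6, -0.4], [-23, -48.6, -0.4], [-23, -48.6, -0.4], [-23, -48.6, -0.4], [-23, -48.6, -0.4], [-23, -48.6, -0.4], [-23, -48.6, -0.4], [-23, -48.6, -0.4]], rotation=[[0, 0, -8], [0, 0, -16], [0, 0, -24], [0, 0, -27.5], [0, 0, -27.5], [0, 0, -27.5], [0, 0, -27.5], [0, 0, -27.5], [0, 0, -27.5], [0, 0, -27.5], [0, 0, -27.5], [0, 0, -27.5]])

```text
t: 25.35
position: [0.4742, 0.1669, 0.1649]
tcp_rot: [1.0, -0.005, -0.001, 0.001]
contact_force: [0.4, -0.1, -3.7]
grip_width: 0.0233
grip_force: 61.3
```

```bash
python3 -c "
from h import *
mv((.475,.168,.039,-.5))"
```

```text
t 25.35 at [0.4742 0.1669 0.1649] yaw -0.6 grip 0.0233 F [ 0.4 -0.1 -3.7]
travel [0.1, -0.1, 12.6] rot [0.1, 0.1, -0.1] rows 3
```

Call:
apply_moves(travel=[[0.1, 0, 0], [0.1, 0, 5], [0.1, 0, 9], [0.1, 0, 11], [0.1, 0, 12], [0.1, 0, 12.4], [0.1, 0, 12.6], [0.1, 0, 12.6], [0.1, 0, 12.6]], rotation=[[0, 0, 0], [0, 0, 0], [0, 0, 0], [0, 0, 0], [0, 0, 0], [0, 0, 0], [0, 0, 0], [0, 0, 0], [0, 0, 0]])

```text
t: 26.48
position: [0.4765, 0.1681, 0.0405]
tcp_rot: [1.0, -0.005, 0.001, 0.001]
contact_force: [-0.1, -0.1, -3.9]
grip_width: 0.0233
grip_force: 61.0
```

Call:
apply_moves(travel=[[0, 0, 0], [0, 0, 0], [0, 0, 0], [0, 0, -4], [0, 0, -9], [0, 0, -12], [0, 0, -13], [0, 0, -13]], rotation=[[0, 0, 0], [0, 0, 0], [0, 0, 0], [0, 0, 0], [0, 0, 0], [0, 0, 0], [0, 0, 0], [0, 0, 0]], grip=0.6)

```text
t: 27.48
position: [0.4762, 0.1683, 0.1703]
tcp_rot: [1.0, -0.005, 0.001, 0.001]
contact_force: [-0.2, 0.2, -0.3]
grip_width: 0.0511
grip_force: 0.0
```

```bash
python3 - <<'E'
from h import *
m=imaging.camera_model('wrist');im=imaging.camera('wrist');cv2.imwrite('pics/w9.png',im)
for g in [(.475,.168)]:
    k,w=seg(im,m,g,z=.03);rect(m,k,.03)
mv((.587,-.357,.16,28))
E
```

```text
seg [286 157] [353 281] (np.int64(319), np.int64(223))
rect z 0.03 centre 476.4 168.5 size 105.3 53.8 long axis -1.4
t 27.52 at [0.4753 0.168  0.1691] yaw -0.5 grip 0.0515 F [-0.1 -0.3 -0.1]
travel [11.7, 52.4, 1.0] rot [0.1, 0.0, -28.5] rows 9
```

Long is in place. Next is square.

Call:
apply_moves(travel=[[11.7, 52.4, 1], [11.7, 52.4, 1], [11.7, 52.4, 1], [11.7, 52.4, 1], [11.7, 52.4, 1], [11.7, 52.4, 1], [11.7, 52.4, 1], [11.7, 52.4, 1], [11.7, 52.4, 1], [11.7, 52.4, 1], [11.7, 52.4, 1], [11.7, 52.4, 1], [11.7, 52.4, 1]], rotation=[[0, 0, -8], [0, 0, -16], [0, 0, -24], [0, 0, -28.5], [0, 0, -28.5], [0, 0, -28.5], [0, 0, -28.5], [0, 0, -28.5], [0, 0, -28.5], [0, 0, -28.5], [0, 0, -28.5], [0, 0, -28.5], [0, 0, -28.5]])

```text
t: 29.15
position: [0.5879, -0.3556, 0.1607]
tcp_rot: [0.97, 0.242, -0.0, 0.001]
contact_force: [-0.1, 0.6, 0.3]
grip_width: 0.051
grip_force: 0.0
```

```bash
python3 - <<'E'
from h import *
m=imaging.camera_model('wrist');im=imaging.camera('wrist');cv2.imwrite('pics/w10.png',im)
k,w=seg(im,m,(.587,-.357));x,y,a=rect(m,k,.026)
mv((x,y,.033,a%90))
E
```

```text
seg [268 173] [369 272] (np.int64(319), np.int64(226))
rect z 0.026 centre 587.6 -355.6 size 82.2 79.5 long axis 28.1
t 29.2 at [ 0.588  -0.3558  0.1609] yaw 28.0 grip 0.0512 F [ 0.3  0.6 -0. ]
travel [-0.0, -0.1, 12.8] rot [0.1, 0.0, -0.0] rows 3
```

View pics/w10.png

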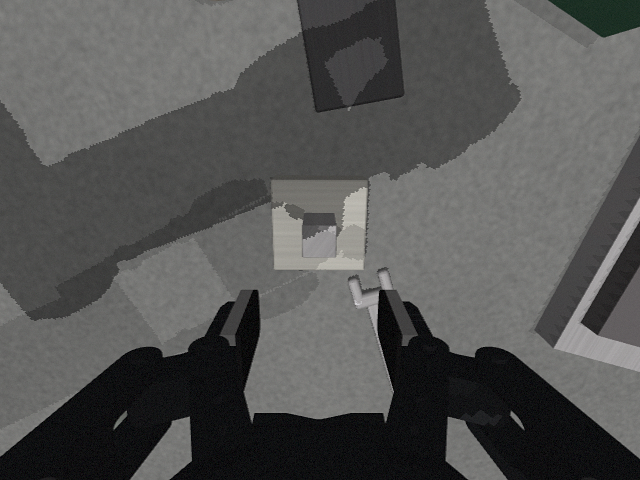

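Square is at (272–367, 180–270) with its tang at (320,240). The spanner jaw is close, but the fingers stay above the base.

Call:
apply_moves(travel=[[0, 0, 3], [0, 0, 8], [0, 0, 12], [0, 0, 12.8], [0, 0, 12.8], [0, 0, 12.8]], rotation=[[0, 0, 0], [0, 0, 0], [0, 0, 0], [0, 0, 0], [0, 0, 0], [0, 0, 0]])

```text
t: 29.95
position: [0.5898, -0.3583, 0.0355]
tcp_rot: [0.97, 0.242, 0.002, 0.003]
contact_force: [0.9, 0.7, 0.1]
grip_width: 0.0513
grip_force: 0.0
```

Call:
apply_moves(travel=[[0, 0, 0], [0, 0, 0], [0, 0, 0], [0, 0, 0], [0, 0, -3], [0, 0, -6], [0, 0, -9], [0, 0, -12], [0, 0, -13], [0, 0, -13]], rotation=[[0, 0, 0], [0, 0, 0], [0, 0, 0], [0, 0, 0], [0, 0, 0], [0, 0, 0], [0, 0, 0], [0, 0, 0], [0, 0, 0], [0, 0, 0]], grip=0.0, squeeze=60)

```text
t: 31.2
position: [0.5876, -0.3569, 0.1624]
tcp_rot: [0.97, 0.242, 0.0, 0.001]
contact_force: [0.2, 0.1, -3.9]
grip_width: 0.0232
grip_force: 60.6
```

```bash
python3 -c "
from h import *
mv((.625,.094,.165,-.5))"
```

```text
t 31.2 at [ 0.5876 -0.3569  0.1624] yaw 28.0 grip 0.0232 F [ 0.2  0.1 -3.9]
travel [24.4, -38.1, -0.3] rot [0.1, -0.0, 28.5] rows 8
```

Call:
apply_moves(travel=[[24.4, -38.1, -0.3], [24.4, -38.1, -0.3], [24.4, -38.1, -0.3], [24.4, -38.1, -0.3], [24.4, -38.1, -0.3], [24.4, -38.1, -0.3], [24.4, -38.1, -0.3], [24.4, -38.1, -0.3], [24.4, -38.1, -0.3], [24.4, -38.1, -0.3], [24.4, -38.1, -0.3]], rotation=[[0, 0, 8], [0, 0, 16], [0, 0, 24], [0, 0, 28.5], [0, 0, 28.5], [0, 0, 28.5], [0, 0, 28.5], [0, 0, 28.5], [0, 0, 28.5], [0, 0, 28.5], [0, 0, 28.5]])

```text
t: 32.58
position: [0.6246, 0.0921, 0.1645]
tcp_rot: [1.0, -0.006, -0.0, 0.001]
contact_force: [0.3, 0.1, -4.5]
grip_width: 0.0232
grip_force: 61.3
```

```bash
python3 - <<'E'
from h import *
mv((.625,.094,.0395,-.5))
m=imaging.camera_model('wrist');im=imaging.camera('wrist');cv2.imwrite('pics/w11.png',im)
E
```

```text
t 32.58 at [0.6246 0.0921 0.1645] yaw -0.7 grip 0.0232 F [ 0.3  0.1 -4.5]
travel [0.0, -0.2, 12.5] rot [0.1, 0.0, -0.2] rows 3
```

View pics/w11.png

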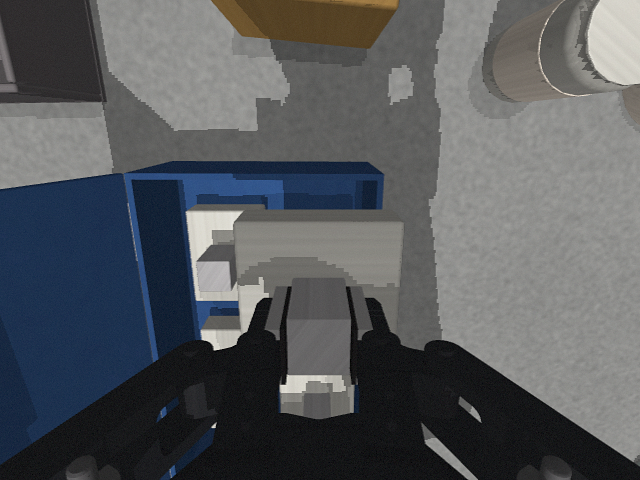

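```bash
python3 - <<'E'
from h import *
m=imaging.camera_model('wrist');im=cv2.imread('pics/w11.png')
for nm,p in dict(frontfar=(383,174),hingefar=(124,173),innerfrontfar=(375,181)).items(): print(nm,toplane(m,[p],.079).round(4))
cv2.imwrite('pics/v11.png',cv2.resize(im[150:230,100:410],None,fx=2.5,fy=2.5,interpolation=cv2.INTER_CUBIC))
# earlier views: front rim seen in w5 (over broad) etc.
mv((.625,.094,.0395,-.5))
E
```

```text
frontfar [[0.6706 0.0512 0.079 ]]
hingefar [[0.6731 0.215  0.079 ]]
innerfrontfar [[0.6662 0.0561 0.079 ]]
t 32.62 at [0.6247 0.0922 0.1648] yaw -0.7 grip 0.0234 F [ 0.5  1.1 -3.8]
travel [0.0, -0.2, 12.5] rot [0.1, -0.0, -0.2] rows 3
```

View pics/v11.png

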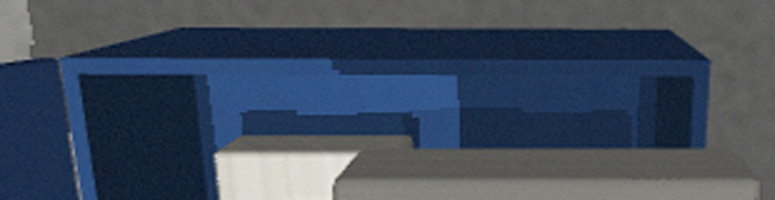

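```bash
python3 - <<'E'
from h import *
m=imaging.camera_model('wrist')
P=toplane(m,[(234.5,222),(403.5,222)],.1555);print(P,P.mean(0))
m2=m
# short hinge-row inner edge now, base top at z .030 : right edge hidden; left edge col
print(toplane(m,[(187,207)],.03).round(4))
im=cv2.imread('pics/w7.png')
E
```

```text
[[0.66071228 0.12917642 0.1555    ]
 [0.65983167 0.05494917 0.1555    ]] [0.66027197 0.09206279 0.1555    ]
[[0.6399 0.1962 0.03  ]]
```

The held punch is centred on the TCP in y. The free window in y is 0.0555 to 0.1362, so I'm aiming for 0.096.

Call:
apply_moves(travel=[[0.1, -0.25, 0], [0.1, -0.25, 0], [0.1, -0.25, 3], [0.1, -0.25, 6], [0.1, -0.25, 8], [0.1, -0.25, 8.5], [0.1, -0.25, 8.5], [0.1, -0.25, 8.5]], rotation=[[0, 0, 0], [0, 0, 0], [0, 0, 0], [0, 0, 0], [0, 0, 0], [0, 0, 0], [0, 0, 0], [0, 0, 0]])

```text
t: 33.62
position: [0.6272, 0.0965, 0.0815]
tcp_rot: [1.0, -0.005, 0.002, 0.001]
contact_force: [0.1, 0.4, -4.0]
grip_width: 0.023
grip_force: 61.2
```

Call:
apply_moves(travel=[[0, 0, 1], [0, 0, 2], [0, 0, 3], [0, 0, 3.6], [0, 0, 4], [0, 0, 4.2], [0, 0, 4.2]], rotation=[[0, 0, 0], [0, 0, 0], [0, 0, 0], [0, 0, 0], [0, 0, 0], [0, 0, 0], [0, 0, 0]])

```text
t: 34.5
position: [0.6258, 0.0963, 0.0388]
tcp_rot: [1.0, -0.005, 0.0, 0.001]
contact_force: [-4.6, 0.6, 2.2]
grip_width: 0.0232
grip_force: 61.9
```

Call:
apply_moves(travel=[[0, 0, 0], [0, 0, 0], [0, 0, 0], [0, 0, -4], [0, 0, -9], [0, 0, -13], [0, 0, -17], [0, 0, -18]], rotation=[[0, 0, 0], [0, 0, 0], [0, 0, 0], [0, 0, 0], [0, 0, 0], [0, 0, 0], [0, 0, 0], [0, 0, 0]], grip=0.6)

```text
t: 35.5
position: [0.6282, 0.0968, 0.222]
tcp_rot: [1.0, -0.005, 0.004, 0.0]
contact_force: [-1.3, -0.1, 0.3]
grip_width: 0.0509
grip_force: 0.0
```

```bash
python3 -c "
from h import *
mv((.50,-.1,.30,0))"
```

```text
t 35.5 at [0.6282 0.0968 0.222 ] yaw -0.5 grip 0.0509 F [-1.3 -0.1  0.3]
travel [-12.6, 19.8, -7.9] rot [0.1, -0.5, -0.5] rows 4
```

Call:
apply_moves(travel=[[-6, 10, -4], [-12.6, 19.8, -7.9], [-12.6, 19.8, -7.9], [-12.6, 19.8, -7.9], [-12.6, 19.8, -7.9], [-12.6, 19.8, -7.9], [-12.6, 19.8, -7.9]], rotation=[[0, 0, 0], [0, 0, 0], [0, 0, 0], [0, 0, 0], [0, 0, 0], [0, 0, 0], [0, 0, 0]])

```text
t: 36.38
position: [0.4978, -0.0989, 0.2959]
tcp_rot: [1.0, -0.004, -0.001, 0.0]
contact_force: [-0.1, 0.5, 0.7]
grip_width: 0.0514
grip_force: 0.0
```

```bash
python3 - <<'E'
from h import *
a=imaging.camera('side');b=imaging.camera('top');cv2.imwrite('pics/s12.png',a);cv2.imwrite('pics/t12.png',b)
A=cv2.resize(a[220:360,160:360],(800,560),interpolation=cv2.INTER_CUBIC)[:,:400]
v=np.hstack([cv2.resize(a[225:355,170:350],(400,300)),cv2.resize(b[150:330,130:370],(400,300))])
v=np.vstack([v,np.hstack([cv2.resize(b[60:420],(400,225)),np.zeros((225,400,3),np.uint8)])]);cv2.imwrite('pics/v12.png',v)
mv()
E
```

```text
t 36.48 at [ 0.498  -0.0989  0.2962] yaw -0.4 grip 0.0513 F [ 0.2  0.3 -0.3]
```

View pics/v12.png

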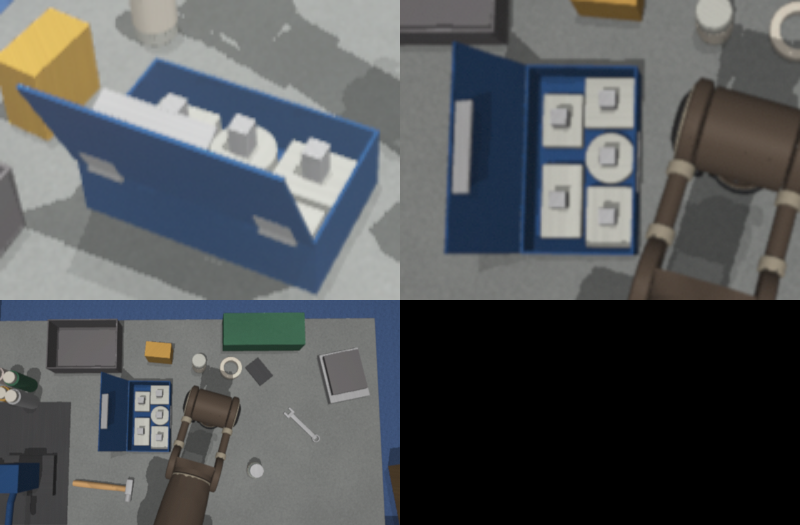

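All five punches stand on the case floor in two rows, no punch remains on the bench, and the bystanders are untouched. The lid's free edge is at about u=159 in the top view.

```bash
python3 - <<'E'
from h import *
from scipy.optimize import brentq
m=imaging.camera_model('top')
for px in [(161,178),(158,300)]:
    f=lambda t:toplane(m,[px],.079+.164*np.sin(t))[0,1]-(.214-.164*np.cos(t))
    print('theta',brentq(f,1.5,2.4))
s,p,r=cur()
mv((.534,.335,.30,0),(.534,.335,.205,0))
print('then path, TCP:')
for t in [1.57,1.4,1.2,1.0,.8,.6,.4,.2,0]:
    rr=.145;y=.214-rr*np.cos(t)+.005*np.sin(t)+.0145;z=.079+rr*np.sin(t)+.005*np.cos(t)
    print(t,round(y,3),round(z,3))
E
```

```text
theta 1.97175936478283
theta 1.9707837520850626
t 36.48 at [ 0.498  -0.0989  0.2962] yaw -0.4 grip 0.0513 F [ 0.2  0.3 -0.3]
travel [3.3, -43.4, -0.4] rot [0.1, 0.1, -0.4] rows 7
travel [3.3, -43.4, 9.1] rot [0.1, 0.1, -0.4] rows 2
then path, TCP:
1.57 0.233 0.224
1.4 0.209 0.223
1.2 0.181 0.216
1.0 0.154 0.204
0.8 0.131 0.187
0.6 0.112 0.165
0.4 0.097 0.14
0.2 0.087 0.113
0 0.084 0.084
```

Call:
apply_moves(travel=[[3.3, -10, -1], [3.3, -20, -1], [3.3, -30, -1], [3.3, -40, -1], [3.3, -43.4, -1], [3.3, -43.4, -1], [3.3, -43.4, -1], [3.3, -43.4, -1], [3.3, -43.4, -1], [3.3, -43.4, 4], [3.3, -43.4, 8.5], [3.3, -43.4, 8.5], [3.3, -43.4, 8.5]], rotation=[[0, 0, 0], [0, 0, 0], [0, 0, 0], [0, 0, 0], [0, 0, 0], [0, 0, 0], [0, 0, 0], [0, 0, 0], [0, 0, 0], [0, 0, 0], [0, 0, 0], [0, 0, 0], [0, 0, 0]], grip=0.0)

```text
t: 38.1
position: [0.5362, 0.3329, 0.2133]
tcp_rot: [1.0, -0.005, 0.001, 0.0]
contact_force: [-0.1, 0.0, 0.5]
grip_width: 0.0001
grip_force: 0.0
```

```bash
python3 -c "
from h import *
mv((.534,.27,.21,0),(.534,.233,.224,0))"
```

```text
t 38.1 at [0.5362 0.3329 0.2133] yaw -0.6 grip 0.0001 F [-0.1  0.   0.5]
travel [-0.2, 6.3, 0.3] rot [0.0, -0.2, -0.6] rows 2
travel [-0.1, 10.0, -1.1] rot [0.0, -0.2, -0.6] rows 1
```

Call:
apply_moves(travel=[[0, 2, 0], [0, 4, 0], [0, 5, 0], [0, 6, 0], [0, 7, 0], [0, 8, -0.4], [0, 9, -0.8], [0, 10, -1.1], [0, 11, -1.1], [0, 11, -1.1]], rotation=[[0, 0, 0], [0, 0, 0], [0, 0, 0], [0, 0, 0], [0, 0, 0], [0, 0, 0], [0, 0, 0], [0, 0, 0], [0, 0, 0], [0, 0, 0]])

```text
t: 39.35
position: [0.5337, 0.2219, 0.2225]
tcp_rot: [1.0, -0.005, -0.0, 0.002]
contact_force: [0.1, -0.6, -0.4]
grip_width: -0.0002
grip_force: 0.0
```

```bash
python3 -c "
from h import *
mv()
p=read_state()['position']
for y,z in [(.209,.223),(.181,.216),(.154,.204),(.131,.187),(.112,.165),(.097,.14),(.087,.113),(.084,.084)]: print(round((p[1]-y)*100,1),round((p[2]-z)*100,1))"
```

```text
t 39.35 at [0.5337 0.2219 0.2225] yaw -0.6 grip -0.0002 F [ 0.1 -0.6 -0.4]
1.3 -0.0
4.1 0.7
6.8 1.9
9.1 3.6
11.0 5.8
12.5 8.3
13.5 11.0
13.8 13.9
```

Call:
apply_moves(travel=[[0, 1.3, 0], [0, 2.7, 0.3], [0, 4.1, 0.7], [0, 5.5, 1.3], [0, 6.8, 1.9], [0, 8, 2.7], [0, 9.1, 3.6]], rotation=[[0, 0, 0], [0, 0, 0], [0, 0, 0], [0, 0, 0], [0, 0, 0], [0, 0, 0], [0, 0, 0]])

```text
t: 40.22
position: [0.5334, 0.1312, 0.1864]
tcp_rot: [1.0, -0.005, 0.001, 0.001]
contact_force: [0.6, 0.7, 2.7]
grip_width: 0.0
grip_force: 1.0
```

```bash
python3 - <<'E'
from h import *
mv()
p=read_state()['position']
for y,z in [(.112,.165),(.097,.14),(.087,.113),(.084,.084)]: print(round((p[1]-y)*100,1),round((p[2]-z)*100,1))
a=imaging.camera('side');cv2.imwrite('pics/v13.png',cv2.resize(a[150:390,120:440],(640,480)))
E
```

```text
t 40.23 at [0.5334 0.1312 0.1864] yaw -0.5 grip 0.0 F [0.6 0.7 2.7]
1.9 2.1
3.4 4.6
4.4 7.3
4.7 10.2
```

View pics/v13.png

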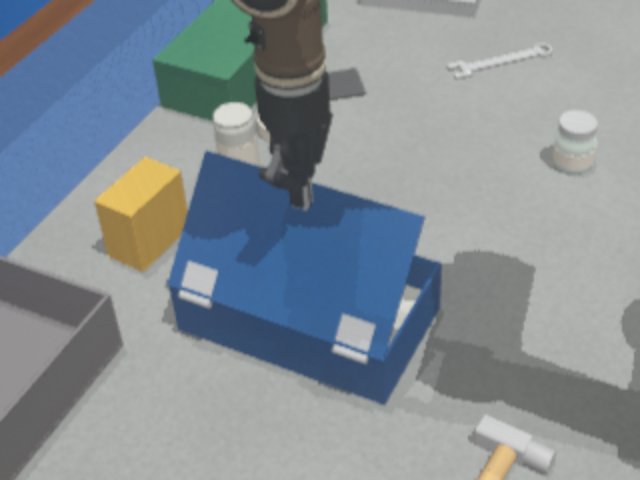

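The lid is at about 45°, with the fingertip at (300,200) pressing on its outer face. I'll continue along the arc.

Call:
apply_moves(travel=[[0, 1.0, 1.0], [0, 1.9, 2.1], [0, 2.7, 3.3], [0, 3.4, 4.6], [0, 4.0, 6.0], [0, 4.4, 7.3], [0, 4.6, 8.8], [0, 4.7, 9.8], [0, 4.7, 10.3], [0, 4.7, 10.5], [0, 4.7, 10.5]], rotation=[[0, 0, 0], [0, 0, 0], [0, 0, 0], [0, 0, 0], [0, 0, 0], [0, 0, 0], [0, 0, 0], [0, 0, 0], [0, 0, 0], [0, 0, 0], [0, 0, 0]])

```text
t: 41.65
position: [0.5319, 0.0851, 0.084]
tcp_rot: [1.0, -0.004, -0.001, 0.001]
contact_force: [-6.2, -2.3, 15.2]
grip_width: 0.0003
grip_force: 7.5
```

Call:
apply_moves(travel=[[0, 0, 0.1], [0, 0, 0.2], [0, 0, 0.2], [0, 0, -4], [0, 0, -10], [0, 0, -16], [0, 10, -16], [0, 20, -16], [0, 25, -16], [0, 25, -16], [0, 25, -16]], rotation=[[0, 0, 0], [0, 0, 0], [0, 0, 0], [0, 0, 0], [0, 0, 0], [0, 0, 0], [0, 0, 0], [0, 0, 0], [0, 0, 0], [0, 0, 0], [0, 0, 0]])

```text
t: 43.02
position: [0.53, -0.1683, 0.2423]
tcp_rot: [1.0, -0.008, 0.0, 0.001]
contact_force: [-0.3, 0.2, -0.7]
grip_width: 0.0004
grip_force: 0.0
```

```bash
python3 - <<'E'
from h import *
mv()
a=imaging.camera('side');b=imaging.camera('top')
cv2.imwrite('pics/v14.png',np.hstack([cv2.resize(a[180:360,150:390],(400,300)),cv2.resize(b[110:350,130:450],(400,300))]))
E
```

```text
t 43.02 at [ 0.53   -0.1683  0.2423] yaw -0.9 grip 0.0004 F [-0.3  0.2 -0.7]
```

View pics/v14.png

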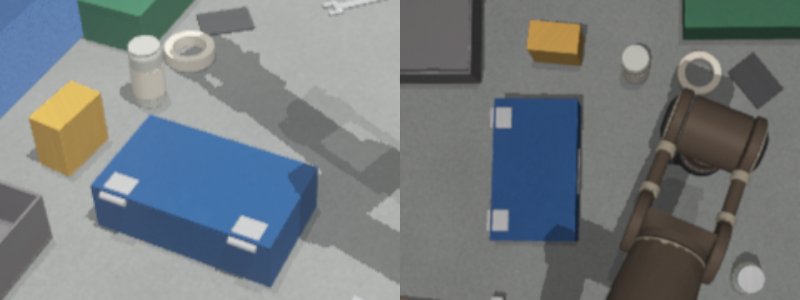

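The lid lies flat and shut on the rim, the arm is clear and the bystanders are in place. I'm handing it in.

```bash
python3 -c "
from rig import ticket
print(ticket.finish_job())"
```

```text
the job is handed in; nothing more can be done
None
```

All five punches on the bench (long, short, broad, square and disc; no small) stand upright in the case, the lid is shut, the bystanders were left where they were, and the job was handed in at about 43 s; the hand-in returned no verdict.

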